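Load the empty bays of the card incubator

ROBOT

A 7-joint arm with a two-finger parallel gripper is mounted at the origin on the work surface. World frame = base frame: x ahead of the robot, y to its left, z up, the work surface at z = 0. Lengths are in m, angles in degrees, forces in N, time in s.
With the tool pointing down it reaches from about 0.425 to 1.025 m from the base axis. Payload 3.6 kg.
Tool frame: the origin (TCP) lies midway between the tips of the shut fingers; the grasp point (between the pads) lies 19 mm behind it; z points along the fingers, y is the line along which they close (so a half turn about z gives the same grasp; the last joint's range is limited). The gripper opens to 85 mm and grips with 20 to 120 N. Pads are 22 mm wide; open, the fingers measure 114 mm over their backs; the gripper's body (76 mm by 85 mm) begins 54 mm behind the grasp point. The pads swing forward as they close: fully open they stand 13 mm farther back than shut.
Start: joints at [60.934, 33.873, 2.773, 92.16, -1.908, 54.013, -1.931], TCP at [0.292, -0.664, 0.231] pointing down, gripper open.
Joint ranges: [-153.93, 153.93], [-27.13, 128.08], [-72.61, 78.16], [10.71, 143.7], [-87.88, 267.88], [4.46, 118.87], [-176.78, 176.78]. Speed limits (degrees/s): [147.25, 147.25, 180, 180, 180, 180, 180].

INTERFACE

Orientations are given as a 3x3 rotation matrix whose columns are the frame's x, y, z axes.
In Python, from workcell import readout, viewer, workorder gives the robot as it stands.
- The arm moves only by the tool play_rows, never from a script. Its argument "plan" is a list that holds one entry, the list of rows, each a list of 6 numbers: the shift along the tool's x, y, z normalised to -1 to 1, where 1 is 0.1 m, then the turn, a rotation vector about the tool's x, y, z normalised to -1 to 1, where 1 is 1.5 rad. In form: [[[tx, ty, tz, ax, ay, az], ...]]. A call has exactly 8 rows; each row is the pose to reach, as a shift and turn from the pose commanded when the call began, along the tool's axes at that moment; what a row does not reach only later rows make up. A row lasts 1/10 s, in which the tool goes at most 50 mm and 8.59 degrees, less where a joint would pass 70% of its speed; a pose out of reach is approached as far as the arm can. A call with a number of a shift or a turn outside -1 to 1 is refused whole. A call with a gripper value outside its range is refused whole. "jaw" is the opening, from 0 (shut) to 1 (fully open), set as the call begins (left out, the last holds). The fingers move at their own pace and stop on an object; "squeeze" is the grip in N (left out, the last holds). Time passes only in rows, so rows that repeat a pose let the fingers close, or fill a call up. It gives the time, the measured TCP pose, the force, the opening and the grip force at its end, in the units of the state.
- readout.read_state(): the state, without advancing time (a new reading comes with each control period).
- viewer.snapshot(name): name is "side" or "top"; returns a dict with "frame" (384x512x3 uint8, red, green, blue), "fx", "fy", "cx", "cy" (pixels), "dist" ([k1, k2, p1, p2, k3] as OpenCV has them; the pictures are not rectified), "R" (3x3) and "t" (3): a world point X has camera coordinates R X + t. Camera axes: x right, y down, z forward; pixel columns grow to the right and rows downward; lengths in m; the calibration is good to about 2 mm. A picture is of the moment at which its call begins. There is no depth.
- workorder.finish_job(): hands the job in; it is judged then, once.
The state is a dict: "t": time; "joints": joint angles; "joint_vel": joint speeds; "joint_torque": joint torques, N m; "eef_pos": TCP position; "orientation": TCP orientation; "contact_force": force on the tool from outside, world axes, zero at the start; "moment": the same for the moment, N m; "finger_gap": finger opening in m; "finger_force": force on a finger pad.
Only numpy, scipy, OpenCV 4.12 (cv2) and the standard library are available. Lean on these libraries where they do the work, as an engineer would, in place of code of your own. Each camera call takes 0.05 s, during which the arm holds its last target. There are 200 camera calls.

TASK

Move the two blood-typing cards from the bench stand into the two empty bays of the incubator, one card to a bay, sliding each edgewise down its slot until it stands fully home; lower them in rather than dropping them. Leave the cards already in the incubator where they are and do not disturb the other things on the bench.

Things in the scene. Friction and masses are not known exactly. Their poses are not given: they have to be found in the camera images.
- incubator: card incubator, white flat housing 150 mm (x) by 260 mm (y), 40 mm high, with a grey control strip along its robot-facing side (to 103 mm from the origin) and the four bays on top in a row along its y. Fixed. Origin: centre of underside; x away from the controls
- bay_a: one of four like bays, in any order, 54 mm apart along the incubator's y; fixed. Grey metal block 84 (x) by 50 (y) by 34 mm high; in its top a slot 66 mm long (x), 8 mm wide (y), 30 mm deep, mouth chamfered 2 mm. Origin: centre of underside, 40 mm above the table; slot floor 4 mm above it. Some start with a card in: its origin 4 mm above the bay's
- bay_b: one of four like bays, in any order, 54 mm apart along the incubator's y; fixed. Grey metal block 84 (x) by 50 (y) by 34 mm high; in its top a slot 66 mm long (x), 8 mm wide (y), 30 mm deep, mouth chamfered 2 mm. Origin: centre of underside, 40 mm above the table; slot floor 4 mm above it. Some start with a card in: its origin 4 mm above the bay's
- bay_c: one of four like bays, in any order, 54 mm apart along the incubator's y; fixed. Grey metal block 84 (x) by 50 (y) by 34 mm high; in its top a slot 66 mm long (x), 8 mm wide (y), 30 mm deep, mouth chamfered 2 mm. Origin: centre of underside, 40 mm above the table; slot floor 4 mm above it. Some start with a card in: its origin 4 mm above the bay's
- bay_d: one of four like bays, in any order, 54 mm apart along the incubator's y; fixed. Grey metal block 84 (x) by 50 (y) by 34 mm high; in its top a slot 66 mm long (x), 8 mm wide (y), 30 mm deep, mouth chamfered 2 mm. Origin: centre of underside, 40 mm above the table; slot floor 4 mm above it. Some start with a card in: its origin 4 mm above the bay's
- stand: grey plastic bench stand, fixed, 90 mm (x) by 124 mm (y) by 34 mm high, with two slots like the bays' (66 by 8 mm, 30 mm deep, along its x), 32 mm either side of its origin along its y, each holding a card to be loaded, card origin 4 mm above the stand's. Origin: centre of underside
- card_1: white plastic blood-typing card, one of four alike, standing upright in a bay or in the stand (see where). Blade 60 mm wide (its x), 5 mm thick (its y), 50 mm high; above it a grip head 60 mm wide, 10 mm thick, 22 mm high, so 72 mm in all (its z). About 35 g. Same front and back: goes in either way round. Origin: centre of its bottom edge
- card_2: white plastic blood-typing card, one of four alike, standing upright in a bay or in the stand (see where). Blade 60 mm wide (its x), 5 mm thick (its y), 50 mm high; above it a grip head 60 mm wide, 10 mm thick, 22 mm high, so 72 mm in all (its z). About 35 g. Same front and back: goes in either way round. Origin: centre of its bottom edge
- card_3: white plastic blood-typing card, one of four alike, standing upright in a bay or in the stand (see where). Blade 60 mm wide (its x), 5 mm thick (its y), 50 mm high; above it a grip head 60 mm wide, 10 mm thick, 22 mm high, so 72 mm in all (its z). About 35 g. Same front and back: goes in either way round. Origin: centre of its bottom edge
- card_4: white plastic blood-typing card, one of four alike, standing upright in a bay or in the stand (see where). Blade 60 mm wide (its x), 5 mm thick (its y), 50 mm high; above it a grip head 60 mm wide, 10 mm thick, 22 mm high, so 72 mm in all (its z). About 35 g. Same front and back: goes in either way round. Origin: centre of its bottom edge
- dropper_yellow: amber reagent dropper bottle, 26 mm diameter, 79 mm high (loose bystander, origin at centre of underside)
- dropper_blue: blue reagent dropper bottle, 26 mm diameter, 79 mm high (loose bystander, origin at centre of underside)
- cup: white plastic cup, 70 mm diameter, 85 mm high (loose bystander, origin at centre of underside)
- marker: marker pen lying flat, about 132 mm long, 13 mm thick (loose bystander, origin at centre of underside)
- typing_tile: white typing tile with red spots, 80 by 120 by 6 mm, lying flat (loose bystander, origin at centre of underside)
- glove_box: cardboard glove box 120 by 220 by 70 mm (loose bystander, origin at centre of underside)
- wash_bottle: white bottle with cap, 64 mm diameter, 160 mm high (loose bystander, origin at centre of underside)

How it is judged (in metres and radians):
On the way, in this order (a step that is already met when the one before it is completed fails the run):
1. a card from the stand is fully home in an empty bay (((horizontal distance between card_2 and bay_b below 0.006 m and z of card_2 in the frame of bay_b between 0.001 and 0.007 m and angle between card_2's own z axis and vertical below 0.15 rad and angle between the x axis of card_2 and the x axis of bay_b, either way round below 0.15 rad) or (horizontal distance between card_2 and bay_d below 0.006 m and z of card_2 in the frame of bay_d between 0.001 and 0.007 m and angle between card_2's own z axis and vertical below 0.15 rad and angle between the x axis of card_2 and the x axis of bay_d, either way round below 0.15 rad) or (horizontal distance between card_3 and bay_b below 0.006 m and z of card_3 in the frame of bay_b between 0.001 and 0.007 m and angle between card_3's own z axis and vertical below 0.15 rad and angle between the x axis of card_3 and the x axis of bay_b, either way round below 0.15 rad) or (horizontal distance between card_3 and bay_d below 0.006 m and z of card_3 in the frame of bay_d between 0.001 and 0.007 m and angle between card_3's own z axis and vertical below 0.15 rad and angle between the x axis of card_3 and the x axis of bay_d, either way round below 0.15 rad))), for 0.2 s.
2. both cards from the stand are home, one in each of the bays that were empty ((((horizontal distance between card_2 and bay_b below 0.006 m and z of card_2 in the frame of bay_b between 0.001 and 0.007 m and angle between card_2's own z axis and vertical below 0.15 rad and angle between the x axis of card_2 and the x axis of bay_b, either way round below 0.15 rad) and (horizontal distance between card_3 and bay_d below 0.006 m and z of card_3 in the frame of bay_d between 0.001 and 0.007 m and angle between card_3's own z axis and vertical below 0.15 rad and angle between the x axis of card_3 and the x axis of bay_d, either way round below 0.15 rad)) or ((horizontal distance between card_2 and bay_d below 0.006 m and z of card_2 in the frame of bay_d between 0.001 and 0.007 m and angle between card_2's own z axis and vertical below 0.15 rad and angle between the x axis of card_2 and the x axis of bay_d, either way round below 0.15 rad) and (horizontal distance between card_3 and bay_b below 0.006 m and z of card_3 in the frame of bay_b between 0.001 and 0.007 m and angle between card_3's own z axis and vertical below 0.15 rad and angle between the x axis of card_3 and the x axis of bay_b, either way round below 0.15 rad)))), for 0.2 s.
At the end, for the whole second after the job is handed in: Each bay that was empty holds one card from the stand: bottom edge within 3 mm of the slot floor, centred within 6 mm, upright and in line within 0.15 rad, still (below 0.02 m/s). The two cards that were there before stand home in their own bays, by the same tolerances ((((horizontal distance between card_2 and bay_b below 0.006 m and z of card_2 in the frame of bay_b between 0.001 and 0.007 m and angle between card_2's own z axis and vertical below 0.15 rad and angle between the x axis of card_2 and the x axis of bay_b, either way round below 0.15 rad) and (horizontal distance between card_3 and bay_d below 0.006 m and z of card_3 in the frame of bay_d between 0.001 and 0.007 m and angle between card_3's own z axis and vertical below 0.15 rad and angle between the x axis of card_3 and the x axis of bay_d, either way round below 0.15 rad)) or ((horizontal distance between card_2 and bay_d below 0.006 m and z of card_2 in the frame of bay_d between 0.001 and 0.007 m and angle between card_2's own z axis and vertical below 0.15 rad and angle between the x axis of card_2 and the x axis of bay_d, either way round below 0.15 rad) and (horizontal distance between card_3 and bay_b below 0.006 m and z of card_3 in the frame of bay_b between 0.001 and 0.007 m and angle between card_3's own z axis and vertical below 0.15 rad and angle between the x axis of card_3 and the x axis of bay_b, either way round below 0.15 rad))) and linear speed of each of card_2, card_3 below 0.02 m/s and horizontal distance between card_1 and bay_a below 0.006 m and z of card_1 in the frame of bay_a between 0.001 and 0.007 m and angle between each of card_1, card_4's own z axis and vertical below 0.15 rad and angle between the x axis of card_1 and the x axis of bay_a, either way round below 0.15 rad and horizontal distance between card_4 and bay_c below 0.006 m and z of card_4 in the frame of bay_c between 0.001 and 0.007 m and angle between the x axis of card_4 and the x axis of bay_c, either way round below 0.15 rad); the robot touches nothing.
It fails at once if a card drops into a bay (moves faster than 0.5 m/s with its bottom edge inside the slot) ((horizontal distance between card_2 and bay_b below 0.015 m and z of card_2 in the frame of bay_b below 0.034 m and linear speed of card_2 above 0.5 m/s) or (horizontal distance between card_2 and bay_d below 0.015 m and z of card_2 in the frame of bay_d below 0.034 m and linear speed of card_2 above 0.5 m/s) or (horizontal distance between card_3 and bay_b below 0.015 m and z of card_3 in the frame of bay_b below 0.034 m and linear speed of card_3 above 0.5 m/s) or (horizontal distance between card_3 and bay_d below 0.015 m and z of card_3 in the frame of bay_d below 0.034 m and linear speed of card_3 above 0.5 m/s)).
It fails at once if a card already in the incubator is shifted by more than 15 mm (distance of any of card_1, card_4 from where it was at the start of the episode above 0.015 m).
It fails at once if a bystander is moved by more than 30 mm or tipped over (distance of any of dropper_yellow, dropper_blue, cup, marker, typing_tile, glove_box, wash_bottle from where it was at the start of the episode above 0.03 m or angle between any of dropper_yellow, dropper_blue, cup, marker, typing_tile, glove_box, wash_bottle's own z axis and vertical above 0.5 rad).
It also fails if it takes over 69 s, if anything falls off the work surface, if the arm or the gripper's body presses on something with over 40 N, if the wrist force passes 120 N, or if a joint passes its speed limit or range.

## Working session

There is one attempt and no reset: what is moved stays moved. The work goes in short steps, Python scripts to look and compute and a tool call to move; the robot and the scene stay as the last step left them, time stands still between calls to the robot, and variables do not carry over. Pictures are saved under pics/ and viewed, at most 13 in all, crops included, and the job is handed in when it is done.

Besides the shell and the picture viewer there is one more tool, called after "Emit:" as name(argument=value, ...), one argument or row to a line, values as JSON. play_rows: Moves the arm, as the interface text tells. Scaled input: -1 to 1 covers 0.1 m each way for a shift and 1.5 rad each way for a turn. Its arguments: {"type":"object","properties":{"plan":{"type":"array"},"jaw":{"type":"number"},"squeeze":{"type":"number"}},"required":["plan"]}

```bash
mkdir -p pics
cat > h.py <<'E'
import numpy as np, cv2
from workcell import readout, viewer, workorder
def K(s): return np.array([[s['fx'],0,s['cx']],[0,s['fy'],s['cy']],[0,0,1.]])
def ray(s,px,z):
    u=cv2.undistortPoints(np.array(px,float).reshape(-1,1,2),K(s),np.array(s['dist'],float)).reshape(-1,2)
    R=np.array(s['R']);t=np.array(s['t']);c=-R.T@t
    d=np.c_[u,np.ones(len(u))]@R
    return c+d*((z-c[2])/d[:,2])[:,None]
def proj(s,X):
    return cv2.projectPoints(np.array(X,float).reshape(-1,3),cv2.Rodrigues(np.array(s['R']))[0],np.array(s['t'],float),K(s),np.array(s['dist'],float))[0].reshape(-1,2)
def save(s,name,box=None,f=1):
    im=s['frame'][...,::-1]
    if box: im=im[box[1]:box[3],box[0]:box[2]]
    cv2.imwrite('pics/'+name,cv2.resize(im,None,fx=f,fy=f,interpolation=cv2.INTER_CUBIC))
E
python3 - <<'E'
from h import *
for n in('top','side'):
    s=viewer.snapshot(n);save(s,n+'0.png',None,1.5)
    R=np.array(s['R']);print(n,s['fx'],-R.T@np.array(s['t']),R[2])
st=readout.read_state();print(st['eef_pos'],st['orientation'],st['finger_gap'],st['t'])
E
```

```text
top 356.43022026590967 [0.49889866 0.06120283 0.91706353] [ 0.06721576  0.00236621 -0.99773566]
side 352.19015906960226 [0.43540926 0.73109334 0.7851072 ] [ 0.14849864 -0.65483542 -0.74103895]
[ 0.29117386 -0.66314475  0.23024351] [[ 9.15594355e-01  4.02102014e-01 -9.73133917e-04]
 [ 4.02103159e-01 -9.15592572e-01  1.81414820e-03]
 [-1.61521543e-04 -2.05232407e-03 -9.99997881e-01]] 0.08536189058797014 0.1
```

View pics/top0.png

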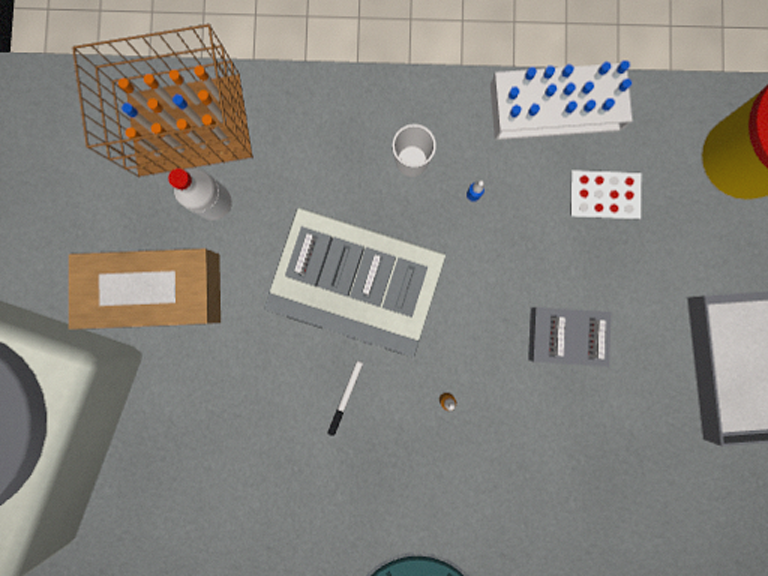

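View pics/side0.png

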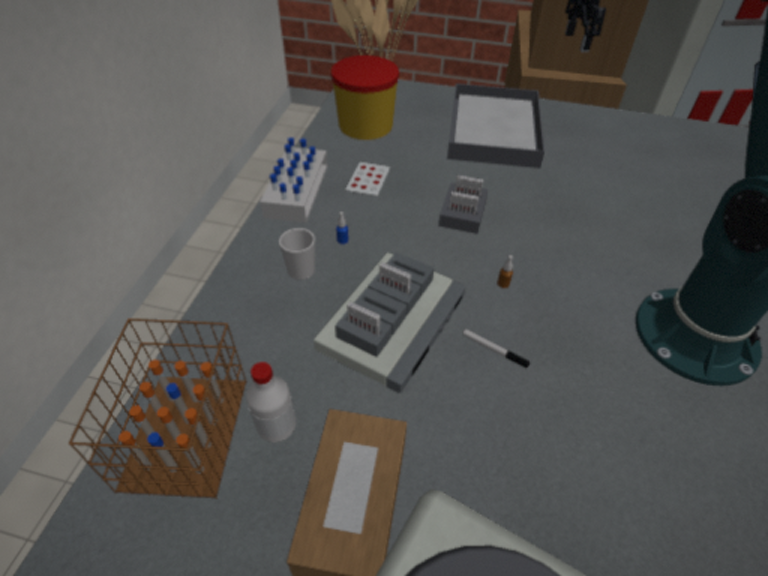

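The top view shows the stand at about (570,336)/1.5 with its cards at (558,335) and (599,338). The bays run left to right at about (305,255) card, (340,265) empty, (372,273) card and (405,287) empty. I'll crop in closer.

Run:
```python
from h import *
s=viewer.snapshot('top')
a=s['frame'][...,::-1]
A=cv2.resize(a[135:240,175:305],None,fx=6,fy=6,interpolation=cv2.INTER_CUBIC)
B=cv2.resize(a[195:255,345:415],None,fx=8,fy=8,interpolation=cv2.INTER_CUBIC)
A=A[:590]
cv2.imwrite('pics/a.png',A);cv2.imwrite('pics/b.png',B)
hsv=cv2.cvtColor(a,cv2.COLOR_BGR2HSV)
# stand quad
g=cv2.cvtColor(a,cv2.COLOR_BGR2GRAY)
print(g[225,340:420].tolist());print(g[195:255,385].tolist()); print(a[225,385],a[250,385])
```

```text
[130, 126, 133, 133, 134, 136, 136, 130, 131, 131, 131, 133, 117, 63, 58, 55, 85, 119, 120, 118, 119, 121, 119, 119, 114, 122, 96, 55, 49, 83, 91, 80, 204, 201, 202, 218, 119, 113, 118, 119, 118, 119, 117, 117, 117, 119, 119, 117, 115, 117, 117, 116, 105, 92, 96, 86, 92, 90, 90, 201, 209, 200, 205, 140, 115, 114, 118, 129, 129, 127, 128, 129, 132, 128, 130, 128, 127, 128, 130, 132]
[126, 129, 131, 129, 134, 133, 133, 130, 131, 128, 129, 126, 117, 117, 120, 117, 117, 117, 117, 118, 118, 119, 118, 117, 115, 120, 117, 119, 118, 117, 119, 118, 117, 117, 117, 115, 116, 118, 117, 116, 116, 117, 118, 120, 116, 117, 118, 121, 122, 127, 127, 125, 124, 124, 129, 129, 126, 125, 125, 129]
[124 119 117] [129 130 128]
```

View pics/a.png

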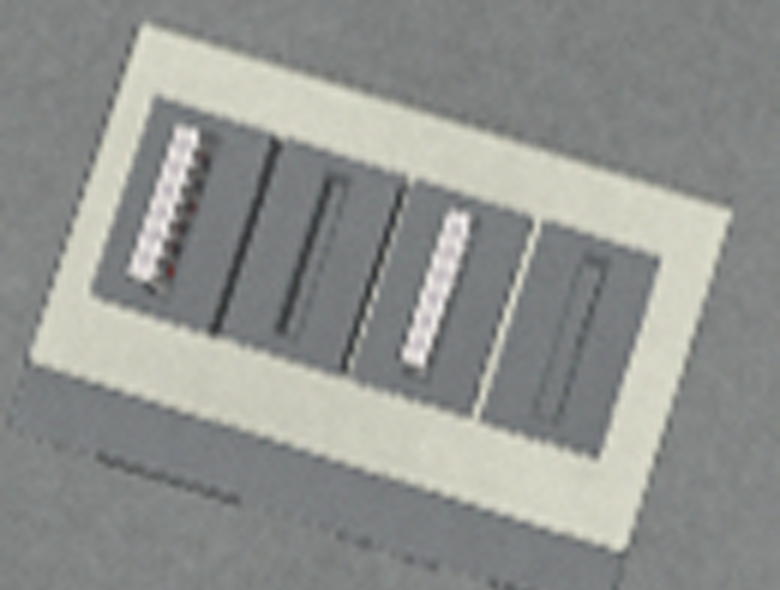

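View pics/b.png

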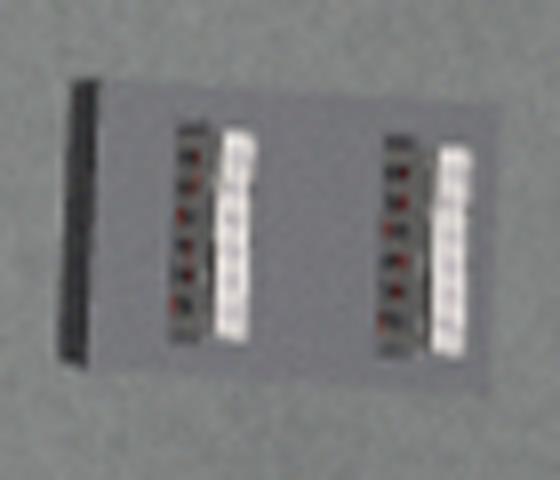

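The four white heads, the bay block and the white housing all show clearly. The block corners in the crop are (155,97), (660,258), (602,460) and (92,297).

Run:
```python
from h import *
s=viewer.snapshot('top')
def rep(n,P):
    c=P.mean(0);e=(P[0]-P[3]+P[1]-P[2])/2;w=(P[0]-P[1]+P[3]-P[2])/2
    print(n,c.round(4),'len',np.linalg.norm(e).round(4),'wid',np.linalg.norm(w).round(4),'ang x-dir',np.degrees(np.arctan2(e[1],e[0])).round(2),'y-dir-90',np.degrees(np.arctan2(w[1],w[0])).round(2)-90)
q=lambda L:np.array(L)/6.+[175-.42,135-.42]
rep('block',ray(s,q([(155,97),(660,258),(602,460),(92,297)]),.074))
rep('housing',ray(s,q([(145,22),(733,210),(628,550),(32,362)]),.040))
q=lambda L:np.array(L)/8.+[345-.44,195-.44]
rep('stand',ray(s,q([(98,80),(499,104),(488,393),(89,366)]),.034))
def heads(s,boxes,f=8):
    for z,(x0,y0,x1,y1) in boxes:
        im=s['frame'][y0:y1,x0:x1]; g=cv2.resize(im.min(2),None,fx=f,fy=f,interpolation=cv2.INTER_CUBIC)
        m=(g>165).astype(np.uint8)
        c=max(cv2.findContours(m,0,2)[0],key=cv2.contourArea)
        p=cv2.boxPoints(cv2.minAreaRect(c))
        p=(p+.5)/f-.5+[x0,y0]
        # order TL,TR,BR,BL
        p=p[np.argsort(p[:,1])];p=np.r_[p[:2][np.argsort(p[:2,0])],p[2:][np.argsort(-p[2:,0])]]
        rep('head',ray(s,p,z)); print(p.round(1).tolist())
heads(s,[(.076,(368,205,382,245)),(.076,(396,207,408,245))])
heads(s,[(.116,(194,152,210,186)),(.116,(238,164,256,200))])
s=viewer.snapshot('side');save(s,'s.png',(190,100,350,250),4.5)
```

```text
block [0.5739 0.1141 0.074 ] len 0.0833 wid 0.2111 ang x-dir -14.87 y-dir-90 -16.129999999999995
housing [0.574  0.1131 0.04  ] len 0.1473 wid 0.256 ang x-dir -15.9 y-dir-90 -16.040000000000006
stand [ 0.4808 -0.2414  0.034 ] len 0.0883 wid 0.1231 ang x-dir -1.72 y-dir-90 -2.0
head [ 0.4813 -0.2093  0.076 ] len 0.0608 wid 0.0102 ang x-dir -2.09 y-dir-90 -0.7900000000000063
[[372.1, 210.9], [376.4, 211.1], [375.3, 237.0], [371.0, 236.8]]
head [ 0.4785 -0.2728  0.076 ] len 0.0603 wid 0.0101 ang x-dir -1.77 y-dir-90 -0.18000000000000682
[[399.1, 213.0], [403.4, 213.1], [402.6, 238.9], [398.3, 238.7]]
head [0.5964 0.1923 0.116 ] len 0.0605 wid 0.0106 ang x-dir -16.28 y-dir-90 -16.980000000000004
[[204.0, 154.9], [208.5, 156.4], [200.0, 181.7], [195.5, 180.2]]
head [0.5672 0.0889 0.116 ] len 0.0604 wid 0.0103 ang x-dir -16.3 y-dir-90 -16.519999999999996
[[249.3, 169.0], [253.6, 170.5], [245.3, 195.9], [241.0, 194.4]]
```

View pics/s.png

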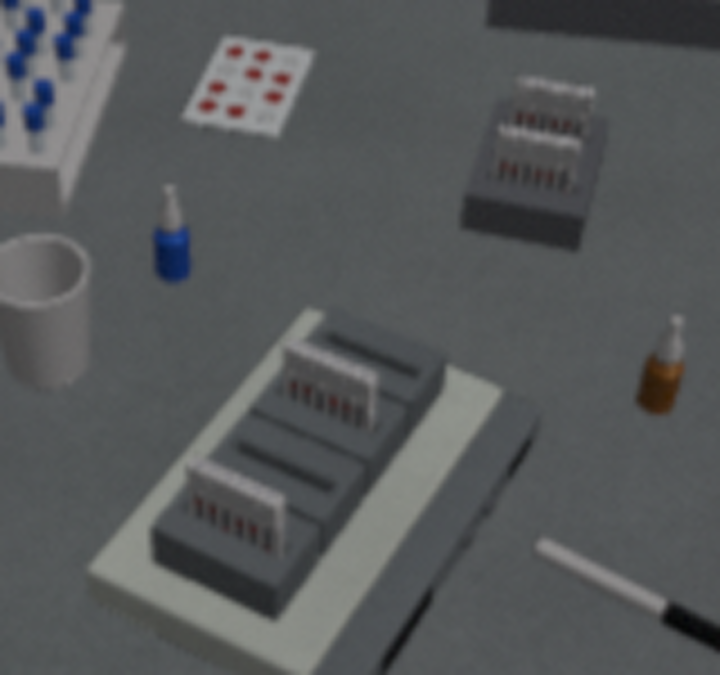

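```bash
cat > go.py <<'E'
import sys
from h import *
from scipy.spatial.transform import Rotation as Ro
x,y,z,a=map(float,sys.argv[1:5])
st=readout.read_state();p=np.array(st['eef_pos']);R=np.array(st['orientation'])
c,s=np.cos(np.radians(a)),np.sin(np.radians(a))
T=np.array([[c,s,0],[s,-c,0],[0,0,-1.]])
print('p',p.round(4),'ang',np.degrees(np.arctan2(R[1,0],R[0,0])).round(2),'shift',(R.T@(np.array([x,y,z])-p)/.1).round(3),'turn',(Ro.from_matrix(R.T@T).as_rotvec()/1.5).round(4),'gap',st['finger_gap'],'F',np.round(st['contact_force'],1),'t',st['t'])
E
python3 go.py 0.4813 -0.2093 0.2 -2
```

```text
p [ 0.2914 -0.6635  0.2307] ang 23.71 shift [ 3.565 -3.394  0.311] turn [-7.000e-04  2.000e-04  2.992e-01] gap 0.0853166392303926 F [ 0.1 -0.1  0.1] t 0.25
```

Emit:
play_rows(
  plan=[
    [[0.1,-0.1,0,0,0,0],[0.25,-0.25,0,0,0,0],[0.4,-0.4,0,0,0,0.03],[0.55,-0.55,0,0,0,0.06],[0.7,-0.7,0,0,0,0.09],[0.8,-0.8,0,0,0,0.11],[0.9,-0.9,0,0,0,0.13],[1,-1,0,0,0,0.15]],
  ],
  jaw=0.45,
)

```text
t: 1.05
eef_pos: [0.3436, -0.53, 0.2314]
orientation: [[0.982, 0.188, 0.0], [0.188, -0.982, 0.001], [0.0, -0.001, -1.0]]
contact_force: [0.2, -0.3, -0.3]
finger_gap: 0.0387
finger_force: 0.0
```

```bash
python3 go.py 0.4813 -0.2093 0.2 -2
```

```text
p [ 0.3436 -0.53    0.2314] ang 10.81 shift [ 1.954 -2.892  0.316] turn [-0.0005 -0.0002  0.1491] gap 0.038703529428997824 F [ 0.2 -0.3 -0.3] t 1.05
```

Emit:
play_rows(
  plan=[
    [[0.08,-0.12,0,0,0,0.02],[0.16,-0.24,0,0,0,0.05],[0.25,-0.37,0,0,0,0.08],[0.33,-0.5,0.05,0,0,0.1],[0.42,-0.62,0.05,0,0,0.12],[0.5,-0.75,0.08,0,0,0.14],[0.58,-0.87,0.1,0,0,0.149],[0.66,-0.98,0.1,0,0,0.149]],
  ],
)

```text
t: 1.85
eef_pos: [0.3895, -0.4213, 0.2211]
orientation: [[0.999, -0.034, -0.0], [-0.034, -0.999, 0.001], [-0.0, -0.001, -1.0]]
contact_force: [0.5, -0.7, 0.2]
finger_gap: 0.0384
finger_force: 0.0
```

```bash
python3 go.py 0.4813 -0.2093 0.2 -2
```

```text
p [ 0.3895 -0.4213  0.2211] ang -1.93 shift [ 0.846 -2.149  0.213] turn [-0.0007  0.0003  0.0008] gap 0.03841515724265122 F [ 0.5 -0.7  0.2] t 1.85
```

Emit:
play_rows(
  plan=[
    [[0.05,-0.12,0,0,0,0],[0.1,-0.25,0,0,0,0],[0.16,-0.37,0,0,0,0],[0.21,-0.5,0,0,0,0],[0.26,-0.62,0.05,0,0,0],[0.31,-0.75,0.05,0,0,0],[0.37,-0.87,0.1,0,0,0],[0.42,-1,0.1,0,0,0]],
  ],
)

```text
t: 2.65
eef_pos: [0.435, -0.3237, 0.2106]
orientation: [[0.999, -0.035, -0.001], [-0.035, -0.999, 0.0], [-0.001, -0.0, -1.0]]
contact_force: [-0.5, -0.7, -0.4]
finger_gap: 0.0385
finger_force: 0.0
```

Emit:
play_rows(
  plan=[
    [[0.05,-0.14,0,0,0,0],[0.1,-0.28,0,0,0,0],[0.16,-0.42,0,0,0,0],[0.21,-0.56,0,0,0,0],[0.26,-0.7,0.05,0,0,0],[0.31,-0.84,0.05,0,0,0],[0.37,-0.95,0.1,0,0,0],[0.42,-1,0.1,0,0,0]],
  ],
)

```text
t: 3.45
eef_pos: [0.4804, -0.2246, 0.2006]
orientation: [[0.999, -0.033, -0.001], [-0.033, -0.999, 0.001], [-0.001, -0.001, -1.0]]
contact_force: [-0.0, -0.3, 0.2]
finger_gap: 0.0382
finger_force: 0.0
```

```bash
python3 go.py 0.4813 -0.2093 0.13 -2
```

```text
p [ 0.4804 -0.2246  0.2006] ang -1.88 shift [ 0.005 -0.152  0.706] turn [-0.0006  0.0009  0.0014] gap 0.03822658374247656 F [-0.  -0.3  0.2] t 3.45
```

Emit:
play_rows(
  plan=[
    [[0,-0.08,0,0,0,0],[0,-0.15,0.1,0,0,0],[0,-0.15,0.25,0,0,0],[0,-0.15,0.4,0,0,0],[0,-0.15,0.6,0,0,0],[0,-0.15,0.8,0,0,0],[0,-0.15,0.95,0,0,0],[0,-0.15,1,0,0,0]],
  ],
)

```text
t: 4.25
eef_pos: [0.479, -0.2111, 0.0994]
orientation: [[0.999, -0.035, -0.004], [-0.035, -0.999, 0.001], [-0.004, -0.001, -1.0]]
contact_force: [-0.3, 0.0, 1.4]
finger_gap: 0.0384
finger_force: 0.0
```

```bash
python3 go.py 0.4813 -0.2093 0.0445 -2
python3 - <<'E'
from h import *
s=viewer.snapshot('top');t=viewer.snapshot('side')
im=np.hstack([cv2.resize(s['frame'][190:260,335:425],(510,397)),cv2.resize(t['frame'][60:180,270:350],(264,397))])
cv2.imwrite('pics/c.png',im[...,::-1])
E
```

```text
p [ 0.479  -0.2111  0.0994] ang -2.03 shift [ 0.024 -0.019  0.549] turn [-0.0006  0.0025 -0.0003] gap 0.0384300011588143 F [-0.3  0.   1.4] t 4.25
```

View pics/c.png

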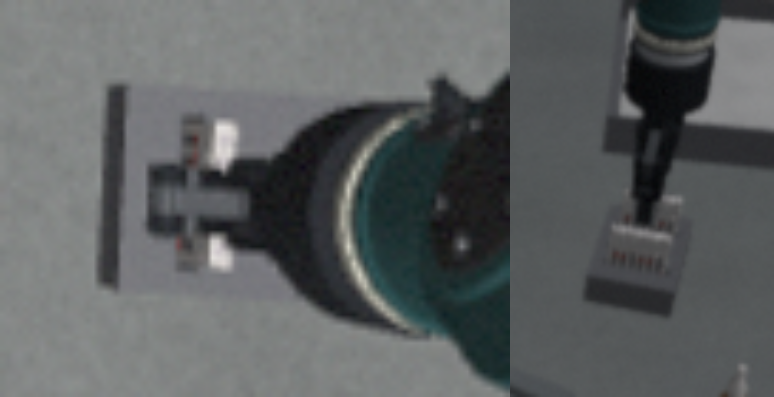

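The fingers straddle the left card's head, at (220,200) in the crop. I'll go down and grip.

Emit:
play_rows(
  plan=[
    [[0.02,-0.02,0.08,0,0.002,0],[0.02,-0.02,0.18,0,0.002,0],[0.02,-0.02,0.28,0,0.002,0],[0.02,-0.02,0.38,0,0.002,0],[0.02,-0.02,0.46,0,0.002,0],[0.02,-0.02,0.52,0,0.002,0],[0.02,-0.02,0.55,0,0.002,0],[0.02,-0.02,0.55,0,0.002,0]],
  ],
)

```text
t: 5.15
eef_pos: [0.4825, -0.2095, 0.0458]
orientation: [[0.999, -0.035, 0.002], [-0.035, -0.999, 0.0], [0.002, -0.0, -1.0]]
contact_force: [0.4, -1.1, 0.0]
finger_gap: 0.0382
finger_force: 0.0
```

Emit:
play_rows(
  plan=[
    [[0,0,0,0,0,0],[0,0,0,0,0,0],[0,0,0,0,0,0],[0,0,0,0,0,0],[0,0,0,0,0,0],[0,0,0,0,0,0],[0,0,0,0,0,0],[0,0,0,0,0,0]],
  ],
  jaw=0,
  squeeze=40,
)

```text
t: 5.95
eef_pos: [0.4831, -0.2097, 0.0467]
orientation: [[0.999, -0.035, 0.004], [-0.035, -0.999, -0.0], [0.004, 0.0, -1.0]]
contact_force: [-1.0, 0.3, 5.1]
finger_gap: 0.0095
finger_force: 40.8
```

```bash
python3 go.py 0.4813 -0.2093 0.145 -2
```

```text
p [ 0.4831 -0.2097  0.0467] ang -1.99 shift [-0.015 -0.003 -0.983] turn [ 0.0002 -0.0025  0.0001] gap 0.009476586050945422 F [-1.   0.3  5.1] t 5.95
```

Emit:
play_rows(
  plan=[
    [[0,0,-0.04,0,0,0],[0,0,-0.12,0,0,0],[0,0,-0.25,0,0,0],[0,0,-0.4,0,0,0],[0,0,-0.55,0,0,0],[0,0,-0.7,0,0,0],[0,0,-0.85,0,0,0],[0,0,-1,0,0,0]],
  ],
)

```text
t: 6.75
eef_pos: [0.4823, -0.2094, 0.1478]
orientation: [[0.999, -0.035, 0.003], [-0.035, -0.999, -0.0], [0.003, 0.0, -1.0]]
contact_force: [0.1, -0.3, 0.9]
finger_gap: 0.0092
finger_force: 40.1
```

Emit:
play_rows(
  plan=[
    [[0.02,0,-0.1,0,0,0],[0.05,-0.1,-0.2,0,0,0],[0.08,-0.2,-0.3,0,0,0.02],[0.1,-0.35,-0.4,0,0,0.04],[0.12,-0.5,-0.5,0,0,0.06],[0.15,-0.65,-0.5,0,0,0.09],[0.17,-0.8,-0.5,0,0,0.12],[0.2,-1,-0.5,0,0,0.164]],
  ],
)

```text
t: 7.55
eef_pos: [0.5057, -0.1093, 0.1967]
orientation: [[0.96, -0.28, 0.003], [-0.28, -0.96, 0.0], [0.003, -0.001, -1.0]]
contact_force: [0.2, 0.1, -0.2]
finger_gap: 0.0094
finger_force: 40.1
```

```bash
python3 go.py 0.5517 0.0365 0.195 -16.1
```

```text
p [ 0.5057 -0.1093  0.1967] ang -16.24 shift [ 0.034 -1.528  0.018] turn [-0.0005 -0.0018 -0.0016] gap 0.009369808987058931 F [ 0.2  0.1 -0.2] t 7.55
```

Emit:
play_rows(
  plan=[
    [[0.0,-0.1,0,0,0,0],[0.01,-0.22,0,0,0,0],[0.02,-0.35,0,0,0,0],[0.03,-0.48,0,0,0,0],[0.04,-0.61,0,0,0,0],[0.05,-0.74,0,0,0,0],[0.05,-0.87,0,0,0,0],[0.05,-1,0,0,-0.002,-0.002]],
  ],
)

```text
t: 8.35
eef_pos: [0.5385, -0.0145, 0.1964]
orientation: [[0.962, -0.274, -0.0], [-0.274, -0.962, 0.001], [-0.0, -0.001, -1.0]]
contact_force: [0.1, 1.2, -0.2]
finger_gap: 0.0093
finger_force: 40.1
```

Emit:
play_rows(
  plan=[
    [[0,-0.1,0,0,0,0],[0,-0.2,0,0,0,0],[0,-0.3,0,0,0,0],[0,-0.4,0,0,0,0],[0,-0.47,0,0,0,0],[0,-0.51,0,0,0,0],[0,-0.53,0,0,0,0],[0,-0.53,0,0,0,0]],
  ],
)

```text
t: 9.15
eef_pos: [0.5528, 0.0354, 0.1965]
orientation: [[0.962, -0.274, 0.0], [-0.274, -0.962, 0.001], [-0.0, -0.001, -1.0]]
contact_force: [-0.5, 0.1, -0.8]
finger_gap: 0.0092
finger_force: 40.1
```

Emit:
play_rows(
  plan=[
    [[0,0,0.05,0,0,0],[0,0,0.12,0,0,0],[0,0,0.2,0,0,0],[0,0,0.3,0,0,0],[0,0,0.4,0,0,0],[0,0,0.5,0,0,0],[0,0,0.55,0,0,0],[0,0,0.55,0,0,0]],
  ],
)

```text
t: 9.95
eef_pos: [0.5522, 0.0354, 0.1404]
orientation: [[0.962, -0.274, -0.002], [-0.274, -0.962, 0.0], [-0.002, 0.0, -1.0]]
contact_force: [-0.5, 0.5, -0.6]
finger_gap: 0.0092
finger_force: 40.1
```

```bash
python3 go.py 0.5534 0.0360 0.13 -16.1
python3 - <<'E'
from h import *
s=viewer.snapshot('top');t=viewer.snapshot('side')
im=np.hstack([cv2.resize(s['frame'][150:240,220:320],(440,396),interpolation=2),cv2.resize(t['frame'][130:220,250:330],(352,396),interpolation=2)])
cv2.imwrite('pics/d.png',im[...,::-1])
E
```

```text
p [0.5522 0.0354 0.1404] ang -15.91 shift [ 0.01  -0.009  0.104] turn [0.0001 0.0013 0.0022] gap 0.00918644617146721 F [-0.5  0.5 -0.6] t 9.95
```

View pics/d.png

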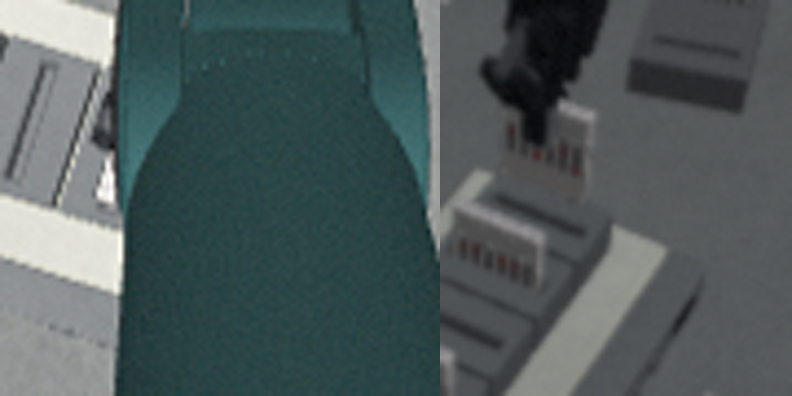

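The side view shows the held card over the empty end bay, with its lower-right corner at about (585,198) in the crop and the slot from (495,193) to (585,237). I'll check these against the projections.

Run:
```python
from h import *
t=viewer.snapshot('side')
def crop(P): return ((proj(t,P)-[250,130]+.5)*4.4+[440,0]).round(0).tolist()
ex=np.array([np.cos(np.radians(-16.1)),np.sin(np.radians(-16.1)),0]);ey=np.array([-ex[1],ex[0],0])
b=np.array([.5517,.0365,.074])
print('slot ends',crop([b+ex*.033,b-ex*.033]), 'slot near/far edge', crop([b-ex*.033+ey*.004,b-ex*.033-ey*.004]))
c=np.array([.5522,.0354,.1404-.0427])-ex*.0018
print('card bottom',crop([c+ex*.03+ey*.0025,c-ex*.03+ey*.0025]),'head top',crop([c+ex*.03+ey*.005+[0,0,.072],c-ex*.03+ey*.005+[0,0,.072]]))
print('other head', crop([b+ey*.059+ex*.03+[0,0,.042],b+ey*.059-ex*.03+[0,0,.042]]))
save(t,'e.png',(245,125,320,195),10)
```

```text
slot ends [[496.0, 194.0], [586.0, 232.0]] slot near/far edge [[583.0, 236.0], [589.0, 228.0]]
card bottom [[501.0, 172.0], [585.0, 206.0]] head top [[503.0, 88.0], [591.0, 123.0]]
other head [[454.0, 205.0], [541.0, 242.0]]
```

View pics/e.png

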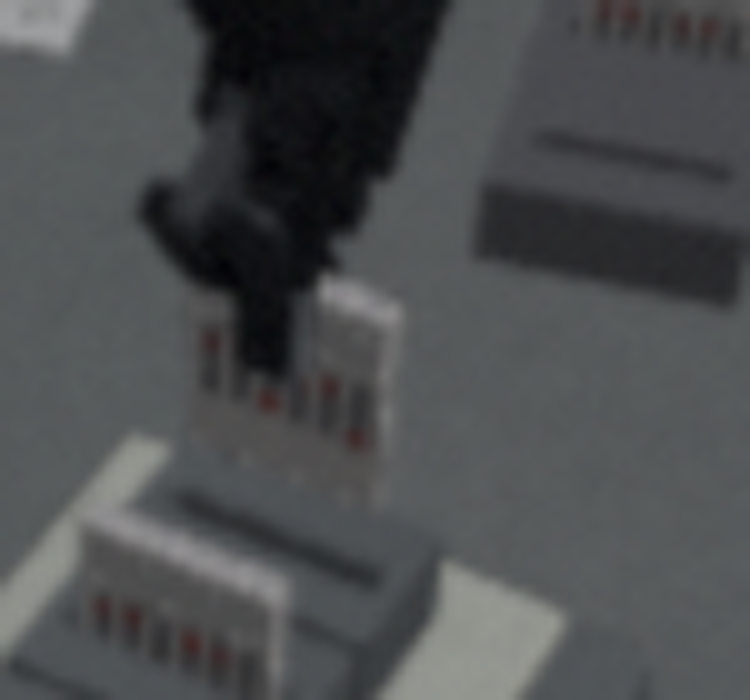

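The card lines up with the slot to within about 1 mm, so I'll lower it slowly into the mouth.

Emit:
play_rows(
  plan=[
    [[0.01,-0.01,0.03,0,0,-0.002],[0.01,-0.01,0.08,0,0,-0.002],[0.01,-0.01,0.13,0,0,-0.002],[0.01,-0.01,0.18,0,0,-0.002],[0.01,-0.01,0.22,0,0,-0.002],[0.01,-0.01,0.26,0,0,-0.002],[0.01,-0.01,0.29,0,0,-0.002],[0.01,-0.01,0.32,0,0,-0.002]],
  ],
)

```text
t: 10.9
eef_pos: [0.554, 0.0362, 0.1092]
orientation: [[0.963, -0.271, 0.0], [-0.271, -0.963, 0.001], [-0.0, -0.001, -1.0]]
contact_force: [0.7, 0.8, -0.5]
finger_gap: 0.0094
finger_force: 40.1
```

```bash
python3 go.py 0.5534 0.0360 0.0867 -16.1;python3 - <<'E'
from h import *
print(np.round(readout.read_state()['moment'],2))
E
```

```text
p [0.554  0.0362 0.1092] ang -15.74 shift [-0.006  0.003  0.225] turn [-0.0004  0.0001  0.0042] gap 0.009398329476065982 F [ 0.7  0.8 -0.5] t 10.9
[ 0.01 -0.01 -0.02]
```

Emit:
play_rows(
  plan=[
    [[0,0,0.03,0,0,0.004],[0,0,0.06,0,0,0.004],[0,0,0.09,0,0,0.004],[0,0,0.12,0,0,0.004],[0,0,0.15,0,0,0.004],[0,0,0.18,0,0,0.004],[0,0,0.2,0,0,0.004],[0,0,0.215,0,0,0.004]],
  ],
)

```text
t: 11.7
eef_pos: [0.554, 0.0362, 0.0878]
orientation: [[0.961, -0.277, -0.0], [-0.277, -0.961, 0.001], [-0.0, -0.001, -1.0]]
contact_force: [0.4, 0.1, -0.7]
finger_gap: 0.0091
finger_force: 40.1
```

```bash
python3 go.py 0.5534 0.0360 0.0867 -16.1
```

```text
p [0.554  0.0362 0.0878] ang -16.08 shift [-0.005  0.003  0.011] turn [-0.0004  0.0002  0.0002] gap 0.00913829680246873 F [ 0.4  0.1 -0.7] t 11.7
```

Nearly home. I'll press down a little until it makes contact.

Emit:
play_rows(
  plan=[
    [[0,0,0.005,0,0,0],[0,0,0.01,0,0,0],[0,0,0.015,0,0,0],[0,0,0.02,0,0,0],[0,0,0.02,0,0,0],[0,0,0.02,0,0,0],[0,0,0.02,0,0,0],[0,0,0.02,0,0,0]],
  ],
)

```text
t: 12.5
eef_pos: [0.5541, 0.0362, 0.0867]
orientation: [[0.961, -0.277, 0.0], [-0.277, -0.961, 0.001], [0.0, -0.001, -1.0]]
contact_force: [-1.4, -0.1, 5.8]
finger_gap: 0.0096
finger_force: 41.1
```

Emit:
play_rows(
  plan=[
    [[0,0,0,0,0,0],[0,0,0,0,0,0],[0,0,0,0,0,0],[0,0,0,0,0,0],[0,0,-0.02,0,0,0],[0,0,-0.06,0,0,0],[0,0,-0.12,0,0,0],[0,0,-0.2,0,0,0]],
  ],
  jaw=0.45,
)

```text
t: 13.3
eef_pos: [0.554, 0.0362, 0.1064]
orientation: [[0.961, -0.277, -0.0], [-0.277, -0.961, 0.001], [-0.0, -0.001, -1.0]]
contact_force: [-0.1, -0.2, -1.0]
finger_gap: 0.0385
finger_force: 0.0
```

Emit:
play_rows(
  plan=[
    [[0,0,-0.1,0,0,0],[0,0,-0.2,0,0,0],[0,0,-0.35,0,0,0],[0,0,-0.5,0,0,0],[0,0.1,-0.65,0,0,0],[0,0.25,-0.8,0,0,0],[0,0.4,-0.9,0,0,0],[0,0.55,-0.9,0,0,0]],
  ],
)

```text
t: 14.1
eef_pos: [0.5391, -0.0189, 0.1977]
orientation: [[0.96, -0.279, 0.003], [-0.279, -0.96, 0.0], [0.003, -0.001, -1.0]]
contact_force: [-0.2, -1.3, 1.0]
finger_gap: 0.0381
finger_force: 0.0
```

```bash
python3 go.py 0.4805 -0.2728 0.15 -1.9
python3 - <<'E'
from h import *
t=viewer.snapshot('side')
b=np.array([.5517,.0365,0])
save(t,'f.png',(230,120,330,220),6)
E
```

```text
p [ 0.5391 -0.0189  0.1977] ang -16.17 shift [0.143 2.602 0.474] turn [-0.0006 -0.002  -0.1661] gap 0.038136791081675225 F [-0.2 -1.3  1. ] t 14.1
```

View pics/f.png

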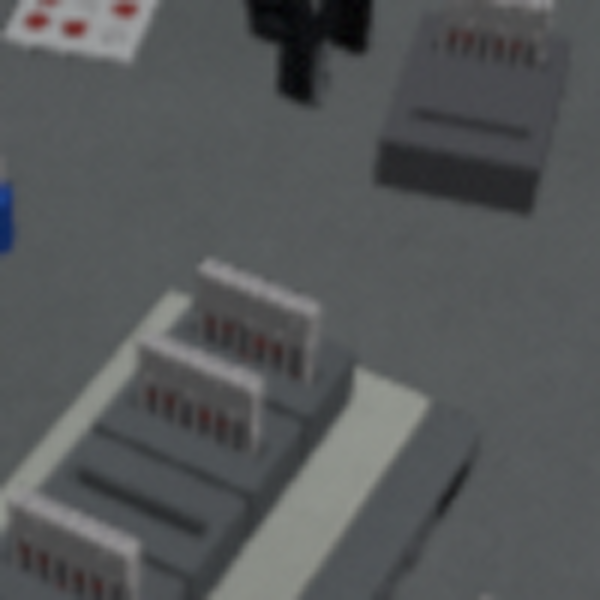

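The first card is fully home, at about (260,320) in the crop and level with its neighbours. Back for the second one.

Emit:
play_rows(
  plan=[
    [[0.02,0.1,0,0,0,0],[0.02,0.22,0,0,0,0],[0.03,0.35,0,0,0,-0.03],[0.04,0.48,0,0,0,-0.06],[0.05,0.61,0,0,0,-0.09],[0.05,0.74,0,0,0,-0.12],[0.06,0.87,0,0,0,-0.15],[0.06,1,0,0,0,-0.166]],
  ],
)

```text
t: 14.95
eef_pos: [0.5163, -0.1153, 0.1951]
orientation: [[1.0, -0.03, -0.001], [-0.03, -1.0, 0.001], [-0.001, -0.001, -1.0]]
contact_force: [0.2, -0.8, 0.2]
finger_gap: 0.0386
finger_force: 0.0
```

```bash
python3 go.py 0.480 -0.2728 0.1 -1.9
```

```text
p [ 0.5163 -0.1153  0.1951] ang -1.72 shift [-0.314  1.586  0.95 ] turn [-0.0006  0.0009  0.0021] gap 0.03860342757157422 F [ 0.2 -0.8  0.2] t 14.95
```

Emit:
play_rows(
  plan=[
    [[-0.02,0.1,0,0,0,0],[-0.05,0.25,0,0,0,0.002],[-0.08,0.4,0,0,0,0.002],[-0.1,0.55,0,0,0,0.002],[-0.13,0.7,0,0,0,0.002],[-0.15,0.8,0,0,0,0.002],[-0.18,0.9,0,0,0,0.002],[-0.2,1,0,0,0,0.002]],
  ],
)

```text
t: 15.75
eef_pos: [0.4934, -0.2144, 0.1958]
orientation: [[0.999, -0.034, -0.0], [-0.034, -0.999, 0.001], [-0.0, -0.001, -1.0]]
contact_force: [-1.1, 0.5, 0.9]
finger_gap: 0.0385
finger_force: 0.0
```

Emit:
play_rows(
  plan=[
    [[-0.04,0.2,0,0,0,0],[-0.08,0.4,0,0,0,0],[-0.11,0.55,0.1,0,0,0],[-0.11,0.59,0.25,0,0,0],[-0.11,0.59,0.45,0,0,0],[-0.11,0.59,0.65,0,0,0],[-0.11,0.59,0.82,0,0,0],[-0.11,0.59,0.92,0,0,0]],
  ],
)

```text
t: 16.55
eef_pos: [0.4801, -0.2721, 0.1025]
orientation: [[0.999, -0.034, -0.001], [-0.034, -0.999, 0.002], [-0.002, -0.002, -1.0]]
contact_force: [-0.5, 0.7, -0.5]
finger_gap: 0.0388
finger_force: 0.0
```

```bash
python3 go.py 0.480 -0.2728 0.0457 -1.9
```

```text
p [ 0.4801 -0.2721  0.1025] ang -1.96 shift [-0.     0.008  0.568] turn [-0.0011  0.001  -0.0007] gap 0.038753168844410275 F [-0.5  0.7 -0.5] t 16.55
```

Emit:
play_rows(
  plan=[
    [[0,0.01,0.08,0,0,0],[0,0.01,0.18,0,0,0],[0,0.01,0.28,0,0,0],[0,0.01,0.38,0,0,0],[0,0.01,0.46,0,0,0],[0,0.01,0.52,0,0,0],[0,0.01,0.56,0,0,0],[0,0.01,0.57,0,0,0]],
  ],
)

```text
t: 17.35
eef_pos: [0.4805, -0.2732, 0.0463]
orientation: [[0.999, -0.035, -0.0], [-0.035, -0.999, 0.001], [-0.001, -0.001, -1.0]]
contact_force: [0.5, 0.5, 0.1]
finger_gap: 0.0385
finger_force: 0.0
```

Emit:
play_rows(
  plan=[
    [[0,0,0,0,0,0],[0,0,0,0,0,0],[0,0,0,0,0,0],[0,0,0,0,0,0],[0,0,0,0,0,0],[0,0,0,0,0,0],[0,0,0,0,0,0],[0,0,0,0,0,0]],
  ],
  jaw=0,
  squeeze=40,
)

```text
t: 18.15
eef_pos: [0.481, -0.2735, 0.0471]
orientation: [[0.999, -0.035, 0.001], [-0.035, -0.999, 0.0], [0.001, -0.0, -1.0]]
contact_force: [-0.5, 0.2, 5.5]
finger_gap: 0.0094
finger_force: 40.8
```

Emit:
play_rows(
  plan=[
    [[0,0,-0.04,0,0,0],[0,0,-0.12,0,0,0],[0,0,-0.25,0,0,0],[0,0,-0.4,0,0,0],[0,0,-0.55,0,0,0],[0,0,-0.7,0,0,0],[0,0,-0.85,0,0,0],[0,0,-1,0,0,0]],
  ],
)

```text
t: 18.95
eef_pos: [0.4805, -0.2733, 0.1483]
orientation: [[0.999, -0.035, 0.001], [-0.035, -0.999, 0.001], [0.001, -0.001, -1.0]]
contact_force: [0.0, 0.5, -1.1]
finger_gap: 0.0094
finger_force: 40.1
```

```bash
python3 go.py 0.5817 0.1402 0.21 -16.1
```

```text
p [ 0.4805 -0.2733  0.1483] ang -1.99 shift [ 0.869 -4.167 -0.614] turn [-0.0004 -0.0003  0.1642] gap 0.009380543115334834 F [ 0.   0.5 -1.1] t 18.95
```

Emit:
play_rows(
  plan=[
    [[0.02,-0.1,-0.1,0,0,0],[0.05,-0.22,-0.2,0,0,0],[0.08,-0.35,-0.3,0,0,0.02],[0.1,-0.48,-0.4,0,0,0.05],[0.13,-0.61,-0.5,0,0,0.08],[0.15,-0.74,-0.58,0,0,0.11],[0.18,-0.87,-0.6,0,0,0.14],[0.2,-1,-0.6,0,0,0.164]],
  ],
)

```text
t: 19.75
eef_pos: [0.5045, -0.1719, 0.2074]
orientation: [[0.961, -0.277, 0.001], [-0.277, -0.961, 0.001], [0.0, -0.001, -1.0]]
contact_force: [0.1, 0.1, -0.2]
finger_gap: 0.0097
finger_force: 40.0
```

```bash
python3 go.py 0.5835 0.1400 0.21 -16.1
```

```text
p [ 0.5045 -0.1719  0.2074] ang -16.07 shift [-0.105 -3.216 -0.021] turn [-0.001  -0.0002  0.0004] gap 0.00968597235208261 F [ 0.1  0.1 -0.2] t 19.75
```

Emit:
play_rows(
  plan=[
    [[0,-0.12,0,0,0,0],[-0.01,-0.25,0,0,0,0],[-0.01,-0.37,0,0,0,0],[-0.02,-0.5,0,0,0,0],[-0.02,-0.62,0,0,0,0],[-0.03,-0.75,0,0,0,0],[-0.03,-0.87,0,0,0,0],[-0.03,-1,0,0,0,0]],
  ],
)

```text
t: 20.55
eef_pos: [0.5291, -0.0764, 0.2069]
orientation: [[0.961, -0.277, 0.0], [-0.277, -0.961, 0.001], [-0.0, -0.001, -1.0]]
contact_force: [0.1, -0.2, 0.2]
finger_gap: 0.0095
finger_force: 40.0
```

Emit:
play_rows(
  plan=[
    [[0,-0.12,0,0,0,0],[-0.01,-0.25,0,0,0,0],[-0.01,-0.37,0,0,0,0],[-0.02,-0.5,0,0,0,0],[-0.02,-0.62,0,0,0,0],[-0.03,-0.75,0,0,0,0],[-0.03,-0.87,0,0,0,0],[-0.03,-1,0,0,0,0]],
  ],
)

```text
t: 21.35
eef_pos: [0.5539, 0.0206, 0.2069]
orientation: [[0.961, -0.277, -0.0], [-0.277, -0.961, 0.001], [-0.0, -0.001, -1.0]]
contact_force: [0.3, 0.3, -0.5]
finger_gap: 0.0094
finger_force: 40.0
```

Emit:
play_rows(
  plan=[
    [[0,-0.12,0,0,0,0],[-0.01,-0.25,0,0,0,0],[-0.01,-0.37,0,0,0,0],[-0.02,-0.5,0,0,0,0],[-0.02,-0.62,0,0,0,0],[-0.03,-0.75,0,0,0,0],[-0.03,-0.87,0,0,0,0],[-0.03,-1,0,0,0,0]],
  ],
)

```text
t: 22.15
eef_pos: [0.5788, 0.1174, 0.207]
orientation: [[0.961, -0.277, 0.0], [-0.277, -0.961, 0.001], [-0.0, -0.001, -1.0]]
contact_force: [0.2, 0.3, -0.1]
finger_gap: 0.0094
finger_force: 40.0
```

```bash
python3 go.py 0.5835 0.1400 0.14 -16.1
```

```text
p [0.5788 0.1174 0.207 ] ang -16.09 shift [-0.017 -0.229  0.67 ] turn [-0.0004  0.0001  0.0001] gap 0.009432477763190863 F [ 0.2  0.3 -0.1] t 22.15
```

Emit:
play_rows(
  plan=[
    [[0,-0.1,0,0,0,0],[-0.01,-0.18,0,0,0,0],[-0.015,-0.215,0.1,0,0,0],[-0.015,-0.215,0.23,0,0,0],[-0.015,-0.215,0.38,0,0,0],[-0.015,-0.215,0.53,0,0,0],[-0.015,-0.215,0.62,0,0,0],[-0.015,-0.215,0.67,0,0,0]],
  ],
)

```text
t: 22.95
eef_pos: [0.582, 0.1368, 0.1384]
orientation: [[0.961, -0.278, -0.003], [-0.278, -0.961, -0.0], [-0.002, 0.001, -1.0]]
contact_force: [0.2, 0.1, -1.2]
finger_gap: 0.0091
finger_force: 40.0
```

```bash
python3 - <<'E'
from h import *
t=viewer.snapshot('side')
save(t,'g.png',(210,120,310,220),6)
E
python3 go.py 0.5835 0.1400 0.0871 -16.1
```

```text
p [0.582  0.137  0.1382] ang -16.12 shift [ 0.007 -0.034  0.511] turn [ 0.0007  0.0016 -0.0002] gap 0.009393333443375578 F [ 0.6  0.9 -1.2] t 23.0
```

View pics/g.png

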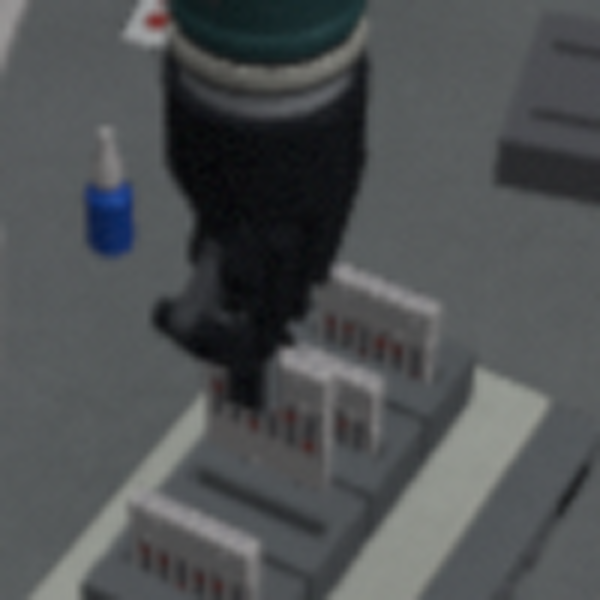

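The card hovers above the empty slot (195-325, 475-530 in the crop), about 3 mm short along y. I'll correct that before lowering.

Emit:
play_rows(
  plan=[
    [[0.005,-0.015,0,0,0,0],[0.005,-0.032,0,0,0,0],[0.005,-0.032,0,0,0,0],[0.005,-0.032,0.02,0,0,0],[0.005,-0.032,0.05,0,0,0],[0.005,-0.032,0.08,0,0,0],[0.005,-0.032,0.1,0,0,0],[0.005,-0.032,0.1,0,0,0]],
  ],
)

```text
t: 23.8
eef_pos: [0.5841, 0.1406, 0.1296]
orientation: [[0.961, -0.277, -0.001], [-0.277, -0.961, 0.0], [-0.001, -0.0, -1.0]]
contact_force: [-0.3, -0.3, -0.4]
finger_gap: 0.009
finger_force: 40.0
```

```bash
python3 go.py 0.5835 0.1400 0.0871 -16.1
```

```text
p [0.5841 0.1406 0.1296] ang -16.08 shift [-0.004  0.007  0.425] turn [-0.0001  0.0006  0.0002] gap 0.008958983725340958 F [-0.3 -0.3 -0.4] t 23.8
```

Emit:
play_rows(
  plan=[
    [[-0.004,0.005,0.03,0,0,0],[-0.004,0.005,0.06,0,0,0],[-0.004,0.005,0.09,0,0,0],[-0.004,0.005,0.12,0,0,0],[-0.004,0.005,0.15,0,0,0],[-0.004,0.005,0.18,0,0,0],[-0.004,0.005,0.2,0,0,0],[-0.004,0.005,0.21,0,0,0]],
  ],
)

```text
t: 24.6
eef_pos: [0.5838, 0.1403, 0.1088]
orientation: [[0.961, -0.277, -0.0], [-0.277, -0.961, 0.001], [-0.0, -0.001, -1.0]]
contact_force: [0.8, 0.4, 0.5]
finger_gap: 0.0094
finger_force: 40.0
```

```bash
python3 go.py 0.5835 0.1400 0.0871 -16.1
```

```text
p [0.5838 0.1403 0.1088] ang -16.08 shift [-0.002  0.004  0.217] turn [-0.0004  0.0003  0.0002] gap 0.009449020612442143 F [0.8 0.4 0.5] t 24.6
```

It has entered the slot with no force. Going the rest of the way down.

Emit:
play_rows(
  plan=[
    [[0,0,0.03,0,0,0],[0,0,0.06,0,0,0],[0,0,0.09,0,0,0],[0,0,0.12,0,0,0],[0,0,0.15,0,0,0],[0,0,0.18,0,0,0],[0,0,0.2,0,0,0],[0,0,0.205,0,0,0]],
  ],
)

```text
t: 25.4
eef_pos: [0.5837, 0.1403, 0.0882]
orientation: [[0.961, -0.277, -0.0], [-0.277, -0.961, 0.001], [-0.001, -0.0, -1.0]]
contact_force: [-0.4, -0.1, -0.8]
finger_gap: 0.0095
finger_force: 40.0
```

Emit:
play_rows(
  plan=[
    [[0,0,0.005,0,0,0],[0,0,0.01,0,0,0],[0,0,0.015,0,0,0],[0,0,0.02,0,0,0],[0,0,0.02,0,0,0],[0,0,0.02,0,0,0],[0,0,0.02,0,0,0],[0,0,0.02,0,0,0]],
  ],
)

```text
t: 26.2
eef_pos: [0.584, 0.1404, 0.0871]
orientation: [[0.961, -0.277, 0.0], [-0.277, -0.961, 0.001], [0.0, -0.001, -1.0]]
contact_force: [-1.1, -0.8, 5.7]
finger_gap: 0.0093
finger_force: 40.9
```

It is seated on the floor. Release and retreat.

Emit:
play_rows(
  plan=[
    [[0,0,0,0,0,0],[0,0,0,0,0,0],[0,0,0,0,0,0],[0,0,0,0,0,0],[0,0,-0.02,0,0,0],[0,0,-0.06,0,0,0],[0,0,-0.12,0,0,0],[0,0,-0.2,0,0,0]],
  ],
  jaw=0.4,
)

```text
t: 27.0
eef_pos: [0.5838, 0.1403, 0.107]
orientation: [[0.961, -0.277, -0.0], [-0.277, -0.961, 0.001], [-0.0, -0.001, -1.0]]
contact_force: [0.1, -0.6, -0.3]
finger_gap: 0.0342
finger_force: 0.0
```

Emit:
play_rows(
  plan=[
    [[0,0,-0.1,0,0,0],[0,0,-0.22,0,0,0],[0,0,-0.36,0,0,0],[0,0,-0.5,0,0,0],[0,0,-0.65,0,0,0],[0,0,-0.8,0,0,0],[0,0,-0.95,0,0,0],[0,0,-1,0,0,0]],
  ],
)

```text
t: 27.8
eef_pos: [0.5851, 0.1404, 0.2091]
orientation: [[0.961, -0.277, 0.004], [-0.277, -0.961, 0.002], [0.003, -0.003, -1.0]]
contact_force: [0.3, -0.3, -0.1]
finger_gap: 0.0339
finger_force: 0.0
```

```bash
python3 - <<'E'
from h import *
t=viewer.snapshot('side')
save(t,'i.png',(190,100,310,260),3.7)
E
python3 go.py 0.5835 0.1400 0.0871 -16.1
```

```text
p [0.5851 0.1405 0.209 ] ang -16.09 shift [-0.017  0.013  1.219] turn [-0.0019 -0.0021  0.0002] gap 0.03417158898899742 F [ 1.1  0.1 -0. ] t 27.85
```

View pics/i.png

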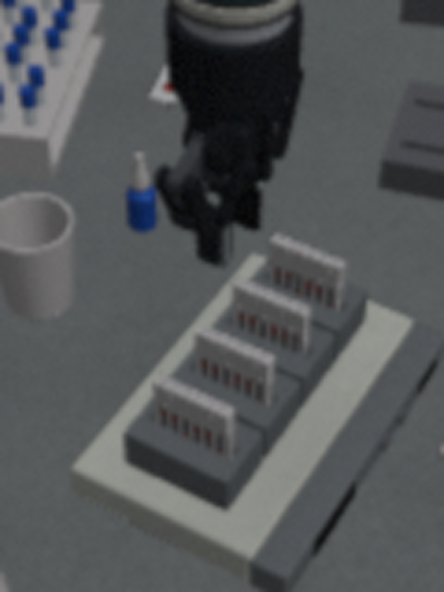

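All four cards stand level in an even row, and the gripper is clear above them.

```bash
python3 -c "
from workcell import workorder
print(workorder.finish_job())"
```

```text
the job is handed in; nothing more can be done
None
```

Both cards from the stand were lowered into the two empty bays until they touched the slot floor and then released. In the last picture all four cards stand level with the gripper clear, and the job is handed in; no verdict came back.

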